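Load the reference slide under the leaf spring

TASK

Load the reference slide into the inspection station: with your fingertips press the slide down firmly against its sprung rest and, keeping it pressed down, push it along the channel so its nose passes beneath the crossbar and the leaf spring, until it is fully home against the end stop and the sprung rest has popped up behind its tail. Only press and push the slide, never lift it out of the channel; leave the other things on the bench where they are, and take your hand away when done.

Things in the scene. Friction and masses are not known exactly. Their poses are not given: they have to be found in the camera images.
- station: Fixed grey metal loading station on a dark base plate 340 x 180 x 12 mm. Origin on the bench top under the channel's centre line; x points along the channel in the slide's direction of travel, z up. Channel 53 mm wide, floor at z = 40 mm, side walls 10 mm thick with tops at z = 51 mm. The sprung rest forms its floor from x = -80 to +16 mm.
- crossbar (a point): Middle of the lower front edge of the crossbar bridging the channel: station x = 92, y = 0, z = 57 mm. The bar reaches from x = 92 to 112 mm, its top is at z = 78 mm, its posts reach to y = +/-47 mm.
- stop (a point): Point on the face of the black end stop, on the channel floor: station x = 180, y = 0, z = 40 mm. The block's top is at z = 64 mm.
- slide: Reference slide: loose flat aluminium plate 160 long (x) x 50 wide x 14 mm thick, 0.3 kg, in the channel, its x along the station's x. Origin at the centre of its underside; nose at x = +80, tail at -80 mm. It starts raised on the rest, origin at station z = 47 mm, where its nose hits the crossbar; pressed flush, z = 40 mm, it clears the bar by 3 mm. Home: origin at station x = 100, z = 40 mm.
- press_pad (a point): On the slide's flat top behind the rib, where fingertips press: slide x = -58, y = 0, z = 14 mm. This flat runs from x = -80 to -38 mm. The raised rib, 8 mm thick, 44 mm wide, 12 mm high, stands across the top from x = -38 to -30 mm; fingertips can push forward on it.
- rest (a joint): Spring-loaded black rest pad in the channel floor under the slide: how far it is pressed down, 0 (up, 7 mm above the floor) to 0.007 m (flush). It pushes up with about 6 N at the top and 10 N when flush. Once the slide's tail is past it, it rises again behind the tail.
- leaf (a joint): Steel leaf spring, 26 mm wide, hinged behind the crossbar at station x = 115, z = 70 mm, sloping down along the travel to its tip near x = 163 mm, 5 mm above the floor. Angle lifted, rad: 0 at rest, about 0.2 when it lies on the slide's top. It presses with 2.5 to 5 N and drags on the slide.
- bolt_a: Bystander: steel bolt 31 mm high standing on its 21 mm head, on the station's base plate beside the channel. Origin under its head.
- bolt_b: Bystander: steel bolt 25 mm high standing on its 21 mm head, on the base plate beside the channel. Origin under its head.
- ring_gauge: Bystander: dark steel ring, 38 mm across and 12 mm high, lying on the base plate beside the channel. Origin at its underside.
- driver: Bystander: screwdriver lying on the bench.
- cleaner: Bystander: bottle 56 mm across, 130 mm high, standing on the bench. Origin at its underside.
- parts_bin: Bystander: grey open bin 130 x 100 x 50 mm on the bench. Origin at its underside.
- brush: Bystander: brush lying on the bench.
There are look-alikes about, which are no part of the job. Leave any yellow look-alike of the slide alone.

How it is judged:
By the outcome, as a careful person would: the job done as asked, in the order asked, and still so for the second after the job is handed in, with the robot touching nothing.
It also fails if it takes over 38 s, if anything falls off the work surface, if the arm or the gripper's body presses on something with over 40 N, if the wrist force passes 120 N, or if a joint passes its speed limit or range.

ROBOT

A 7-joint arm with a two-finger parallel gripper is mounted at the origin on the work surface. World frame = base frame: x ahead of the robot, y to its left, z up, the work surface at z = 0. Lengths are in m, angles in rad, forces in N, time in s.
With the tool pointing down it reaches from about 0.425 to 0.8 m from the base axis. Payload 8.3 kg.
Tool frame: the origin (TCP) lies at the very end of the fingers, on their centre line; the grasp point (between the pads) lies 19 mm behind it (robot.pinch_z is the distance from the TCP to the grasp point, in m); z points along the fingers, x is the direction in which the jaws open and shut, and the axes are right-handed (so a half turn about z gives the same grasp; the last joint's range is limited). The gripper opens to 85 mm and grips with 20 to 120 N. Pads are 22 mm wide; open, the fingers measure 114 mm over their backs; the gripper's body (76 mm by 85 mm) begins 54 mm behind the grasp point. The pads swing forward as they close: fully open they stand 13 mm farther back than shut.
Start: joints at [-1.168, 0.383, 0.016, 1.37, -0.006, 1.388, -0.046], TCP at [0.281, 0.558, 0.21] pointing down, gripper open.
Joint ranges: [-2.95, 2.95], [-0.25, 2.06], [-1.52, 1.56], [0.18, 2.33], [-1.44, 4.58], [0.02, 2.06], [-3.01, 3.01]. Speed limits (rad/s): [2.39, 2.39, 3.01, 3.01, 3.14, 3.14, 3.14].

INTERFACE

Orientations are given as a rotation vector (axis times angle).
In Python, from cell import robot gives the robot as it stands.
- The arm moves only by the tool jog_arm, never from a script. Its arguments are lists of equal length, an entry for each row: "gripper": the opening in per cent of the stroke, from 0 (shut) to 100 (fully open); "slide": the shift along the tool's x, y, z in mm, a list of three; "turn": the turn about the tool's z in rad. A call has 1 to 10 rows; each row is the pose to reach, as a shift and turn from the pose measured when the call began, along the tool's axes at that moment; what a row does not reach only later rows make up. A row lasts 1/10 s, in which the tool goes at most 50 mm and 8.59 degrees, less where a joint would pass 70% of its speed; a pose out of reach is approached as far as the arm can. A call with a gripper value outside its range is refused whole. The fingers move at their own pace and stop on an object; the grip force is fixed at half the most. Time passes only in rows, so rows that repeat a pose let the fingers close. It gives the time, the measured TCP pose, the force and the opening at its end, in the units of the state.
- robot.read_state(): the state, without advancing time (a new reading comes with each control period).
- robot.capture(name): name is "scene" or "top"; returns a dict with "image" (400x640x3 uint8, blue, green, red), "intrinsics" (3x3 intrinsics, pixels), "dist" ([k1, k2, p1, p2, k3] as OpenCV has them; the pictures are not rectified), "R" (3x3) and "t" (3): a world point X has camera coordinates R X + t. Camera axes: x right, y down, z forward; pixel columns grow to the right and rows downward; lengths in m; the calibration is good to about 2 mm. A picture is of the moment at which its call begins. There is no depth.
- robot.sign_off(): hands the job in, once; it reports no verdict.
The state is a dict: "time": time; "joint_pos": joint angles; "dq": joint speeds; "joint_torque": joint torques, N m; "tool_pos": TCP position; "orientation": TCP orientation; "contact_force": force on the tool from outside, world axes, zero at the start; "torque": the same for the moment, N m; "finger_gap": finger opening in m.
Only numpy, scipy, OpenCV 4.12 (cv2) and the standard library are available. Lean on these libraries where they do the work, as an engineer would, in place of code of your own. Each camera call takes 0.05 s, during which the arm holds its last target.

## Working session

There is one attempt and no reset: what is moved stays moved. The work goes in short steps, Python scripts to look and compute and a tool call to move; the robot and the scene stay as the last step left them, time stands still between calls to the robot, and variables do not carry over. Pictures are saved under pics/ and viewed, and the job is handed in when it is done.

Besides the shell and the picture viewer there is one more tool, called after ">>>" as a command line: name --pt "numbers of a row" for each row, then --argument value for the rest. jog_arm: Moves the arm, as the interface text tells. Its arguments: {"type":"object","properties":{"gripper":{"type":"array","items":{"type":"number"}},"slide":{"type":"array","items":{"type":"array","items":{"type":"number"}}},"turn":{"type":"array","items":{"type":"number"}}},"required":["gripper","slide","turn"]}

```bash
ls; mkdir -p pics
python3 - <<'E'
from cell import robot
import cv2
s=robot.read_state();print({k:s[k] for k in('time','tool_pos','orientation','contact_force','finger_gap')})
for n in('scene','top'):
    c=robot.capture(n);cv2.imwrite(f'pics/{n}0.png',c['image']);print(n,c['intrinsics'],c['dist'],c['R'],c['t'])
E
```

```text
pics
{'time': 0.0, 'tool_pos': array([0.28045278, 0.55793331, 0.20856189]), 'orientation': array([ 2.67322677e+00,  1.64822142e+00, -2.59676756e-03]), 'contact_force': array([-0.74064619, -0.24022213,  0.78527394]), 'finger_gap': 0.08570454290473273}
scene [[401.49178536   0.         319.88884403]
 [  0.         401.49178536 199.68600855]
 [  0.           0.           1.        ]] [0.01816292 0.         0.         0.         0.        ] [[ 0.35442372  0.93499332  0.01308915]
 [ 0.79254697 -0.29293987 -0.5348416 ]
 [-0.49623899  0.19993431 -0.84485096]] [-0.22177726 -0.3635521   1.61690645]
top [[507.27540267   0.         310.82445239]
 [  0.         507.27540267 202.87446598]
 [  0.           0.           1.        ]] [0.00240684 0.         0.         0.         0.        ] [[-0.058644   -0.99826989 -0.00425529]
 [-0.97408428  0.05815494 -0.21858138]
 [ 0.21845067 -0.00867347 -0.97580945]] [0.03677809 0.52413369 1.37843141]
```

View pics/scene0.png

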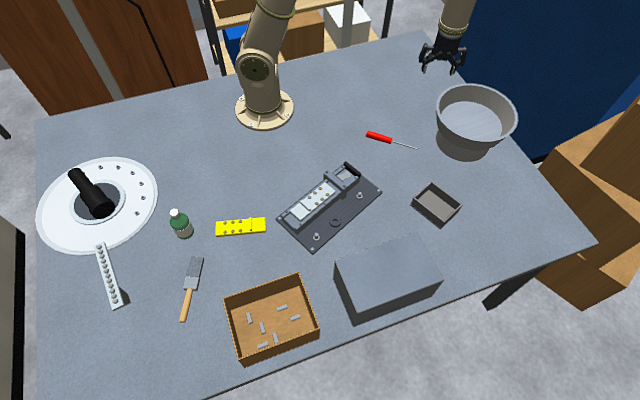

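View pics/top0.png

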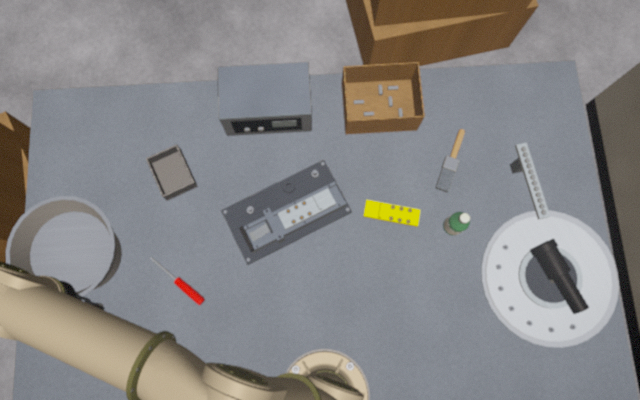

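The station is near top pixel (286,212) and scene pixel (330,206), and the yellow plate is the decoy. I'll zoom in on the station.

Run:
```python
import cv2
a=cv2.imread('pics/top0.png')[150:275,210:360]; b=cv2.imread('pics/scene0.png')[150:260,265:395]
cv2.imwrite('pics/topz.png',cv2.resize(a,None,fx=5,fy=4.8,interpolation=cv2.INTER_CUBIC)[:600])
cv2.imwrite('pics/topz.png',cv2.resize(a,(720,600),interpolation=cv2.INTER_CUBIC))
cv2.imwrite('pics/scenez.png',cv2.resize(b,(650,550),interpolation=cv2.INTER_CUBIC))
```

```text
(no output)
```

View pics/topz.png

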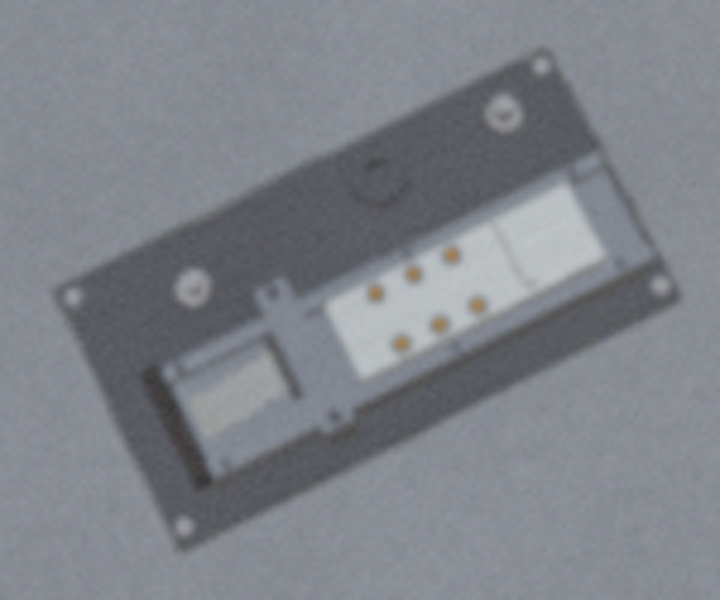

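View pics/scenez.png

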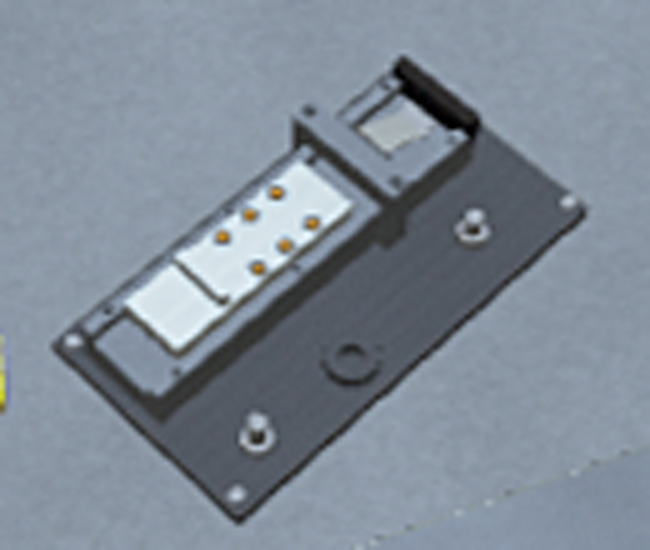

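```bash
cat > h.py <<'E'
import cv2,numpy as np,glob
def ray(c,uv,z):
    p=cv2.undistortPoints(np.array(uv,float).reshape(-1,1,2),c['intrinsics'],np.array(c['dist'])).reshape(-1,2)
    d=np.c_[p,np.ones(len(p))]@c['R']; o=-c['R'].T@c['t']
    return o+d*((z-o[2])/d[:,2])[:,None]
def proj(c,X): return cv2.projectPoints(np.array(X,float).reshape(-1,1,3),cv2.Rodrigues(c['R'])[0],c['t'],c['intrinsics'],np.array(c['dist']))[0].reshape(-1,2)
E
python3 - <<'E'
from cell import robot
from h import *
box={'top':(210,150,360,275),'scene':(265,150,395,260)}
for n in box:
    c=robot.capture(n);x0,y0,x1,y1=box[n];im=c['image'][y0:y1,x0:x1]
    big=cv2.resize(im,None,fx=4,fy=4,interpolation=cv2.INTER_CUBIC)
    g=cv2.cvtColor(big,cv2.COLOR_BGR2GRAY)
    m=((g>(185 if n=='top' else 190))*255).astype(np.uint8)
    m=cv2.morphologyEx(m,cv2.MORPH_CLOSE,np.ones((15,15)))
    cs=max(cv2.findContours(m,0,1)[0],key=cv2.contourArea)
    r=cv2.minAreaRect(cs);b=cv2.boxPoints(r)
    q=cv2.approxPolyDP(cv2.convexHull(cs),12,True).reshape(-1,2)
    uv=(q+.5)/4-.5+[x0,y0]
    W=ray(c,uv,.061);print(n,cv2.contourArea(cs),q.tolist());print(W.round(4))
    print(np.linalg.norm(W-np.roll(W,-1,0),axis=1), W.mean(0))
    # plate dark: corners, z=.012
    hand=np.array([(545,48),(680,298),(182,550),(52,290)])/4.8+[210,150] if n=='top' else np.array([(52,345),(240,522),(588,210),(402,58)])/5+[265,150]
    P=ray(c,hand-.4,.012);print('plate',P.round(4),np.linalg.norm(P-np.roll(P,-1,0),axis=1))
    cv2.polylines(big,[q.reshape(-1,1,2)],True,(0,0,255),1);cv2.imwrite(f'pics/m_{n}.png',big)
E
```

```text
top 10578.0 [[473, 162], [495, 213], [302, 308], [278, 254]]
[[ 0.5589 -0.0448  0.061 ]
 [ 0.5209 -0.0578  0.061 ]
 [ 0.4611  0.0815  0.061 ]
 [ 0.5005  0.0965  0.061 ]]
[0.04015479 0.15166915 0.04224786 0.1528911 ] [0.51036014 0.01885208 0.061     ]
plate [[ 0.6655 -0.0391  0.012 ]
 [ 0.5024 -0.1107  0.012 ]
 [ 0.3678  0.1959  0.012 ]
 [ 0.5301  0.2698  0.012 ]] [0.17810349 0.33485906 0.17840164 0.33730092]
scene 9468.5 [[279, 161], [142, 277], [100, 242], [237, 130]]
[[ 0.4956  0.1002  0.061 ]
 [ 0.5609 -0.0436  0.061 ]
 [ 0.5185 -0.0646  0.061 ]
 [ 0.4541  0.0786  0.061 ]]
[0.15784355 0.0473133  0.15700391 0.0467599 ] [0.50726601 0.01765132 0.061     ]
plate [[ 0.5041 -0.1135  0.012 ]
 [ 0.668  -0.0408  0.012 ]
 [ 0.5303  0.2678  0.012 ]
 [ 0.3626  0.1977  0.012 ]] [0.17927403 0.3378907  0.18183274 0.34187525]
```

```bash
cat >> h.py <<'E'
from scipy.spatial.transform import Rotation as Ro
TH=np.deg2rad(114.1)
XH=np.array([np.cos(TH),np.sin(TH),0]);YH=np.array([-np.sin(TH),np.cos(TH),0])
def go(s,t):
    R=Ro.from_rotvec(s['orientation']).as_matrix()
    x=R[:,0]; 
    print('slide mm',(R.T@(np.array(t)-s['tool_pos'])*1000).round(1),'tilt z',R[:,2].round(4),'toolx deg',np.rad2deg(np.arctan2(x[1],x[0])).round(2),'turn',round(np.arctan2(x[1],x[0])-(TH-np.pi/2),3))
E
python3 - <<'E'
from cell import robot
from h import *
s=robot.read_state(); go(s,[.531,-.033,.13]); 
top=robot.capture('top');sc=robot.capture('scene')
f=lambda p:np.array(p)/4.8+[210,150]-.4
g=lambda p:np.array(p)/5+[265,150]-.4
S=ray(top,f([(168,365),(212,480)]),.064);print('stop top',S.round(4))
S2=ray(sc,g([(395,75),(470,130)]),.064);print('stop sc',S2.round(4))
B=ray(sc,g([(295,118),(385,195)]),.078);print('bar front sc',B.round(4))
B2=ray(top,f([(285,282),(355,408)]),.078);print('bar front top',B2.round(4))
tail=np.array([.540,-.0525,.061])
for n,P in zip(('stop','stop','bar','bar'),(S,S2,B,B2)): print(n,((P-tail)@XH*1000).round(1),((P-tail)@YH*1000).round(1))
E
```

```text
slide mm [-415.6  489.3   79.5] tilt z [-6.0e-04 -1.1e-03 -1.0e+00] toolx deg 63.32 turn 0.684
stop top [[0.47   0.1943 0.064 ]
 [0.4013 0.171  0.064 ]]
stop sc [[0.4107 0.1686 0.064 ]
 [0.4717 0.1986 0.064 ]]
bar front sc [[0.4305 0.0863 0.078 ]
 [0.5094 0.1195 0.078 ]]
bar front top [[0.5123 0.1232 0.078 ]
 [0.436  0.0861 0.078 ]]
stop [253.8 260.6] [-36.9  35.3]
stop [254.6 257.1] [ 27.8 -40.2]
bar [171.4 169.4] [ 43.3 -42.3]
bar [171.7 169. ] [-46.4  38.3]
```

>>> jog_arm --gripper '[0,0,0,0,0,0,0,0,0,0]' --pt "-12 15 0" --pt "-40 47 0" --pt "-72 85 0" --pt "-105 124 0" --pt "-138 162 0" --pt "-171 201 5" --pt "-204 240 10" --pt "-237 279 15" --pt "-265 312 20" --pt "-285 336 20" --turn '[0.02,0.08,0.16,0.24,0.32,0.4,0.48,0.56,0.62,0.65]'

```text
time: 1.3
tool_pos: [0.4535, 0.1486, 0.1891]
orientation: [3.062, 0.699, -0.001]
contact_force: [0.9, -0.0, 0.1]
finger_gap: -0.0002
```

Run:
```python
from cell import robot
from h import *
s=robot.read_state(); print(s['time'],s['tool_pos'],s['contact_force'],s['joint_pos']);go(s,[.532,-.0325,.10])
```

```text
1.3 [0.4534995  0.14856014 0.18910748] [ 0.87427602 -0.04806645  0.10946509] [-0.72815774  0.07048482  0.3640624   1.8053527  -0.02522476  1.27133986
  0.09128397]
slide mm [ -7.7 197.1  89.3] tilt z [-5.0e-04 -1.2e-03 -1.0e+00] toolx deg 25.71 turn 0.028
```

>>> jog_arm --gripper '[0,0,0,0,0,0,0,0,0,0]' --pt "0 15 0" --pt "-1 45 5" --pt "-3 78 15" --pt "-4 111 30" --pt "-6 144 50" --pt "-7 172 70" --pt "-8 190 84" --pt "-8 197 89" --pt "-8 197 89" --pt "-8 197 89" --turn '[0.0,0.01,0.02,0.028,0.028,0.028,0.028,0.028,0.028,0.028]'

```text
time: 2.3
tool_pos: [0.5319, -0.0313, 0.1009]
orientation: [3.071, 0.658, -0.0]
contact_force: [0.8, 0.3, 0.3]
finger_gap: -0.0001
```

Run:
```python
from cell import robot
from h import *
s=robot.read_state(); print(s['time'],s['tool_pos'],s['contact_force']);go(s,[.532,-.0325,.061])
for n,(x0,y0,x1,y1) in {'top':(210,150,360,275),'scene':(265,150,395,260)}.items():
    c=robot.capture(n); print(n,proj(c,[s['tool_pos']]));cv2.imwrite(f'pics/{n}2.png',cv2.resize(c['image'][y0-20:y1,x0:x1],None,fx=4,fy=4,interpolation=cv2.INTER_CUBIC))
```

```text
2.3 [ 0.53190293 -0.03130641  0.10086843] [0.80717036 0.30892067 0.28857939]
slide mm [-0.4  1.1 39.9] tilt z [-0.e+00 -6.e-04 -1.e+00] toolx deg 24.17 turn 0.001
top [[324.04996448 196.38918391]]
scene [[300.40683932 203.89635687]]
```

View pics/scene2.png

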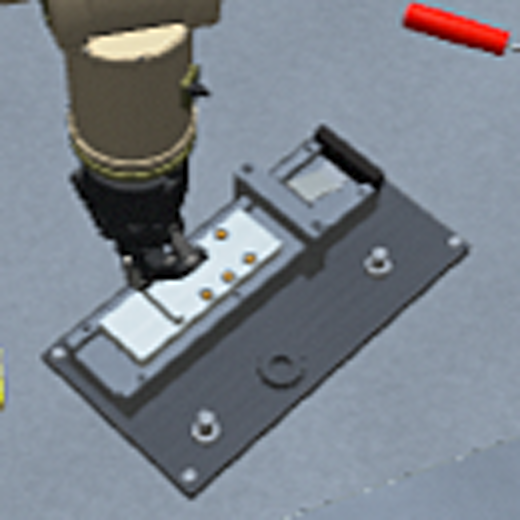

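View pics/top2.png

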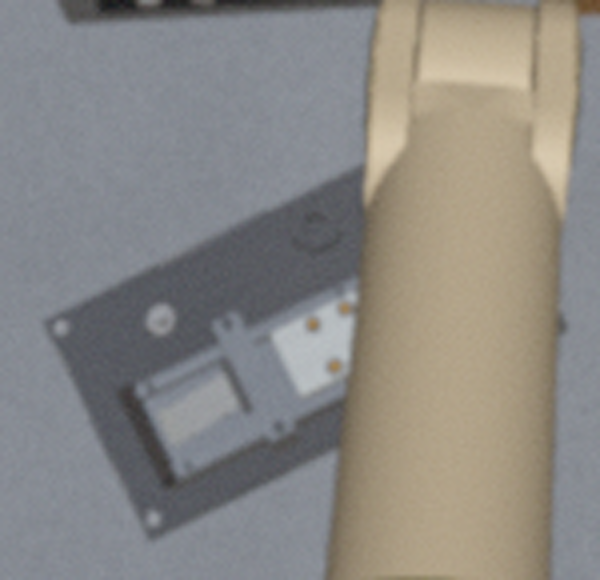

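Run:
```python
from cell import robot
from h import *
s=robot.read_state();c=robot.capture('scene')
P=ray(c,[(304.6,206.2)],.061)[0];T=np.array([.540,-.0525,.061]);print((P-T)@XH*1e3,(s['tool_pos']-T)@XH*1e3,(s['tool_pos']-T)@YH*1e3)
```

```text
42.4738734333812 22.843479658574008 -1.59097486324445
```

>>> jog_arm --gripper '[0,0,0,0,0,0,0]' --pt "0 1 8" --pt "0 1 18" --pt "0 1 28" --pt "0 1 34" --pt "0 1 36" --pt "0 1 36" --pt "0 1 36" --turn '[0,0,0,0,0,0,0]'

```text
time: 3.15
tool_pos: [0.5328, -0.0321, 0.0653]
orientation: [3.071, 0.659, 0.002]
contact_force: [0.3, 0.3, -0.3]
finger_gap: 0.0002
```

>>> jog_arm --gripper '[0,0,0,0,0,0,0,0]' --pt "0 0 3" --pt "0 0 5" --pt "0 0 7" --pt "0 0 9" --pt "0 0 10" --pt "0 0 11" --pt "0 0 12" --pt "0 0 12" --turn '[0,0,0,0,0,0,0,0]'

```text
time: 3.95
tool_pos: [0.5327, -0.0322, 0.0532]
orientation: [3.071, 0.659, 0.001]
contact_force: [-0.5, -0.6, 1.0]
finger_gap: 0.0001
```

Run:
```python
from cell import robot
from h import *
s=robot.read_state(); print(s['time'],s['tool_pos'],s['contact_force'],s['torque'])
c=robot.capture('scene'); print(proj(c,[s['tool_pos']]));cv2.imwrite('pics/scene3.png',cv2.resize(c['image'][160:240,265:375],None,fx=7,fy=7,interpolation=cv2.INTER_CUBIC))
```

```text
3.95 [ 0.53269183 -0.03216494  0.05320789] [-0.46381109 -0.63361152  0.95681398] [ 0.00520619  0.06551633 -0.00038313]
[[300.64710967 211.90438841]]
```

View pics/scene3.png

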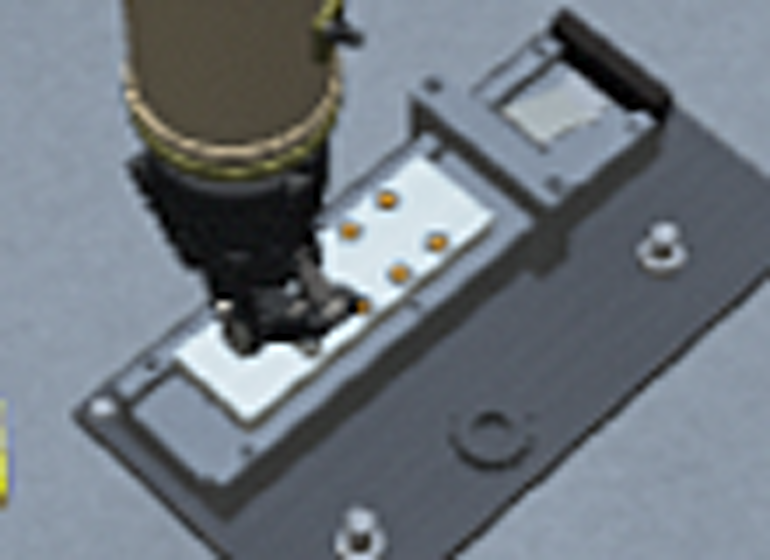

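>>> jog_arm --gripper '[0,0,0,0]' --pt "0 0 1" --pt "0 0 2" --pt "0 0 3" --pt "0 0 3" --turn '[0,0,0,0]'

```text
time: 4.4
tool_pos: [0.5326, -0.0321, 0.0501]
orientation: [3.071, 0.659, 0.001]
contact_force: [-0.4, -0.1, -0.2]
finger_gap: 0.0001
```

>>> jog_arm --gripper '[0,0,0,0]' --pt "0 0 1" --pt "0 0 2" --pt "0 0 3" --pt "0 0 3" --turn '[0,0,0,0]'

```text
time: 4.8
tool_pos: [0.5325, -0.0321, 0.0469]
orientation: [3.071, 0.659, 0.0]
contact_force: [0.5, 1.0, 0.3]
finger_gap: 0.0002
```

Run:
```python
from cell import robot
from h import *
s=robot.read_state(); print(s['time'],s['tool_pos'],s['contact_force'],s['joint_torque'])
c=robot.capture('scene'); print((proj(c,[s['tool_pos']])-[265,170])*10);cv2.imwrite('pics/scene4.png',cv2.resize(c['image'][170:230,265:345],None,fx=10,fy=10,interpolation=cv2.INTER_CUBIC))
```

```text
4.8 [ 0.53247741 -0.03212726  0.04690426] [0.46881814 0.98475443 0.2512008 ] [ 1.72656501e-02 -4.94938731e+01  6.64094925e+00 -3.10163391e+01
  3.09197145e-03 -4.82162379e-02  1.27610198e-02]
[[356.89284985 428.33965114]]
```

View pics/scene4.png

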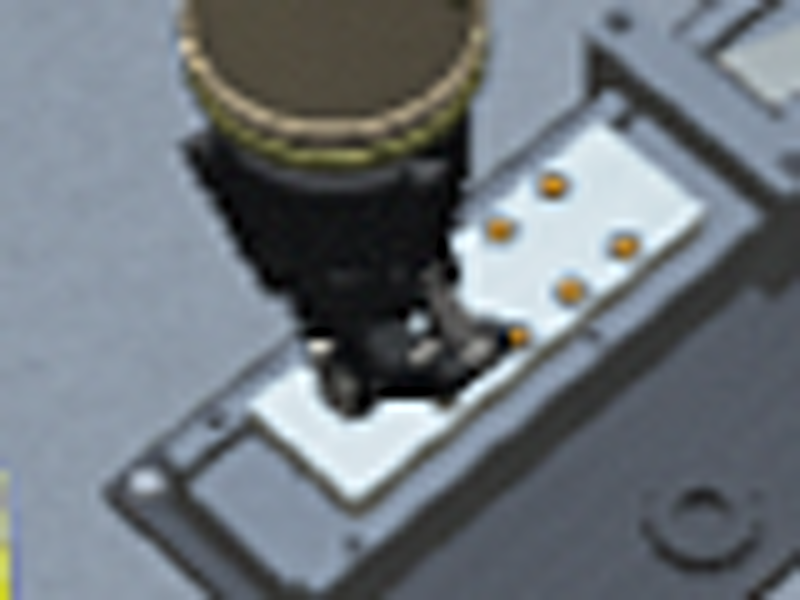

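Run:
```python
from cell import robot
from h import *
cs={n:robot.capture(n) for n in('top','scene')}
def dots(n,b):
    im=cv2.imread(f'pics/{n}0.png');x0,y0,x1,y1=b
    big=cv2.resize(im[y0:y1,x0:x1],None,fx=4,fy=4,interpolation=cv2.INTER_CUBIC).astype(int)
    m=((big[...,2]-big[...,0])>50).astype(np.uint8)
    _,_,st,ce=cv2.connectedComponentsWithStats(m)
    k=[i for i in range(1,len(st)) if st[i,4]>8]
    return (ce[k]+.5)/4-.5+[x0,y0]
a=dots('top',(270,190,335,240));b=dots('scene',(300,175,340,215))
print(len(a),len(b))
A=ray(cs['top'],a,.061);B=ray(cs['scene'],b,.061)
A=A[np.argsort(A@XH)];B=B[np.argsort(B@XH)]
def P(c):return c['intrinsics']@np.c_[c['R'],c['t']]
for z in (.03,.04,.05,.061):
    A=ray(cs['top'],a,z);B=ray(cs['scene'],b,z);print(z,A.mean(0),B.mean(0),(A.mean(0)-B.mean(0))*1e3)
# base plate screws
```

```text
6 6
0.03 [0.50737116 0.0425427  0.03      ] [0.4792491  0.04840665 0.03      ] [28.12206142 -5.86395053  0.        ]
0.04 [0.50530247 0.04237237 0.04      ] [0.48527667 0.04604038 0.04      ] [20.02580298 -3.66801058  0.        ]
0.05 [0.50323378 0.04220204 0.05      ] [0.49130424 0.04367411 0.05      ] [11.92954454 -1.47207063  0.        ]
0.061 [0.50095822 0.04201468 0.061     ] [0.49793456 0.04107122 0.061     ] [3.02366026 0.94346332 0.        ]
```

>>> jog_arm --gripper '[0,0,0,0]' --pt "0 0 1" --pt "0 0 2" --pt "0 0 3" --pt "0 0 3" --turn '[0,0,0,0]'

```text
time: 5.35
tool_pos: [0.5325, -0.0321, 0.0439]
orientation: [3.071, 0.659, 0.001]
contact_force: [-0.1, 0.1, 0.2]
finger_gap: -0.0001
```

Run:
```python
from cell import robot
from h import *
s=robot.read_state(); print(s['time'],s['tool_pos'],s['contact_force'],s['joint_torque'].round(1) if 1 else 0)
c=robot.capture('scene'); print((proj(c,[s['tool_pos'],s['tool_pos']+[0,0,.02]])-[265,170])*10);cv2.imwrite('pics/scene5.png',cv2.resize(cv2.convertScaleAbs(c['image'][170:230,265:345],alpha=1.0,beta=0),None,fx=10,fy=10,interpolation=cv2.INTER_CUBIC))
g=(np.clip(c['image'][170:230,265:345]/255.,0,1)**.5*255).astype(np.uint8)
cv2.imwrite('pics/scene5.png',cv2.resize(g,None,fx=10,fy=10,interpolation=cv2.INTER_CUBIC))
```

```text
5.35 [ 0.5324925  -0.03214816  0.04391945] [-0.08180692  0.13563443  0.21794086] [  0.  -49.7   6.7 -30.9   0.   -0.    0. ]
[[357.09738352 433.0394251 ]
 [355.40446582 401.5825515 ]]
```

View pics/scene5.png

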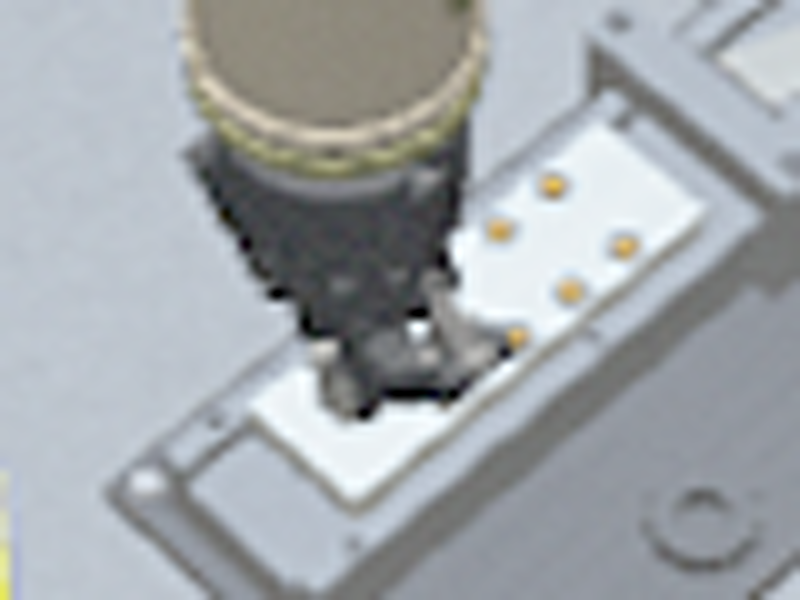

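>>> jog_arm --gripper '[0,0,0,0]' --pt "0 0 1" --pt "0 0 2" --pt "0 0 3" --pt "0 0 3" --turn '[0,0,0,0]'

```text
time: 5.8
tool_pos: [0.5324, -0.0322, 0.0408]
orientation: [3.071, 0.659, 0.0]
contact_force: [-1.1, -0.1, -0.4]
finger_gap: 0.0
```

Run:
```python
from cell import robot
from h import *
s=robot.read_state()
c=robot.capture('scene')
def dots(im,b):
    x0,y0,x1,y1=b
    big=cv2.resize(im[y0:y1,x0:x1],None,fx=4,fy=4,interpolation=cv2.INTER_CUBIC).astype(int)
    m=((big[...,2]-big[...,0])>50).astype(np.uint8)
    _,_,st,ce=cv2.connectedComponentsWithStats(m)
    k=[i for i in range(1,len(st)) if st[i,4]>8]
    return ((ce[k]+.5)/4-.5+[x0,y0]).round(2)
print(dots(cv2.imread('pics/scene0.png'),(300,175,340,215)));print(dots(c['image'],(300,175,340,215)))
print(proj(c,[[.532,-.0325,.041],[.532,-.0325,.061]]))
cv2.imwrite('pics/scene6.png',c['image'])
a=cv2.imread('pics/scene0.png').astype(int);d=np.abs(a-c['image']).max(2)[190:225,285:325]
cv2.imwrite('pics/diff6.png',cv2.resize(np.vstack([c['image'][190:225,285:325]]),None,fx=16,fy=16,interpolation=cv2.INTER_NEAREST))
```

```text
[[319.82 188.1 ]
 [314.45 192.53]
 [327.08 194.27]
 [309.09 196.87]
 [321.53 198.6 ]
 [316.23 203.32]]
[[319.82 188.1 ]
 [314.45 192.53]
 [327.1  194.28]
 [321.57 198.61]
 [316.17 203.32]]
[[300.58249291 213.66656396]
 [300.41189164 210.53201228]]
```

View pics/diff6.png

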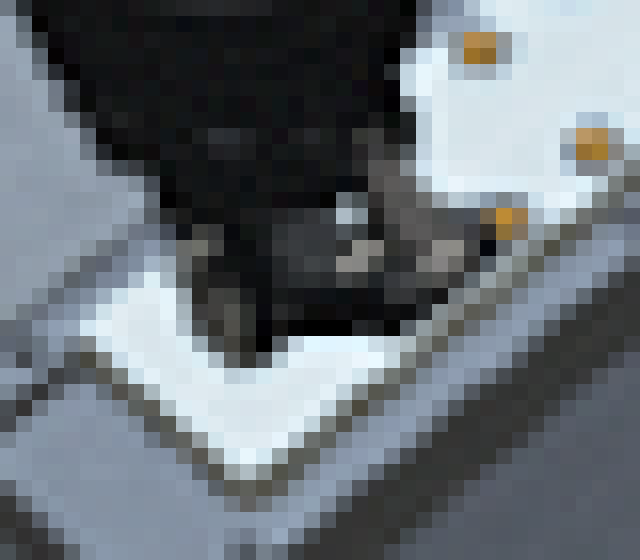

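>>> jog_arm --gripper '[0,0,0,0]' --pt "0 0 1" --pt "0 0 1.5" --pt "0 0 2" --pt "0 0 2" --turn '[0,0,0,0]'

```text
time: 6.25
tool_pos: [0.5325, -0.0322, 0.0391]
orientation: [3.071, 0.659, 0.001]
contact_force: [-1.4, 1.0, 2.7]
finger_gap: -0.0001
```

>>> jog_arm --gripper '[0,0,0]' --pt "0 0 1" --pt "0 0 2" --pt "0 0 2" --turn '[0,0,0]'

```text
time: 6.55
tool_pos: [0.5326, -0.0322, 0.0371]
orientation: [3.071, 0.659, 0.001]
contact_force: [-1.6, -0.5, 5.0]
finger_gap: -0.0001
```

>>> jog_arm --gripper '[0,0,0,0]' --pt "0 0 1" --pt "0 0 2" --pt "0 0 3" --pt "0 0 3" --turn '[0,0,0,0]'

```text
time: 6.95
tool_pos: [0.5326, -0.0322, 0.0341]
orientation: [3.071, 0.659, 0.001]
contact_force: [-4.1, -0.0, 6.7]
finger_gap: 0.0
```

Run:
```python
from cell import robot
from h import *
s=robot.read_state();print(s['tool_pos'],s['contact_force'],s['torque'],s['finger_gap'])
c=robot.capture('scene')
def dots(im,b):
    x0,y0,x1,y1=b
    big=cv2.resize(im[y0:y1,x0:x1],None,fx=4,fy=4,interpolation=cv2.INTER_CUBIC).astype(int)
    m=((big[...,2]-big[...,0])>50).astype(np.uint8)
    _,_,st,ce=cv2.connectedComponentsWithStats(m)
    k=[i for i in range(1,len(st)) if st[i,4]>8]
    return ((ce[k]+.5)/4-.5+[x0,y0]).round(2)
print(dots(c['image'],(300,175,340,215)))
cv2.imwrite('pics/s7.png',cv2.resize(c['image'][190:225,285:325],None,fx=16,fy=16,interpolation=cv2.INTER_NEAREST))
```

```text
[ 0.53256155 -0.03220544  0.03405217] [-4.0848338  -0.00945312  6.65359289] [0.04330673 0.51595184 0.01078622] 2.7892429114653834e-05
[[319.79 189.09]
 [314.49 193.34]
 [326.92 195.12]
 [321.52 199.56]
 [316.13 204.1 ]]
```

View pics/s7.png

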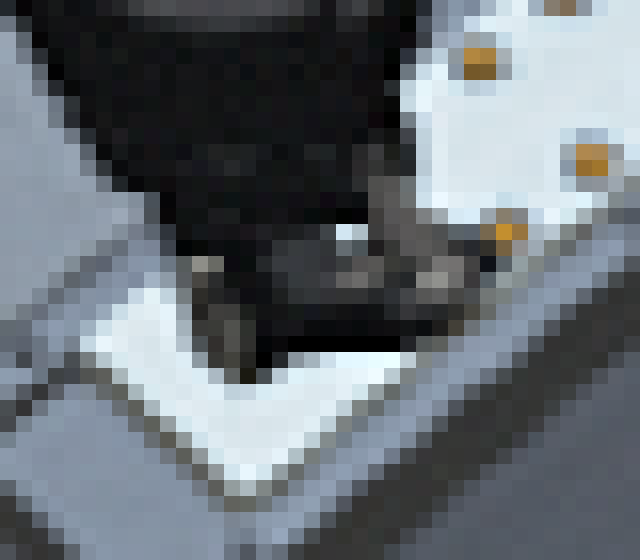

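>>> jog_arm --gripper '[0,0,0,0]' --pt "0 0 1" --pt "0 0 2" --pt "0 0 3" --pt "0 0 3" --turn '[0,0,0,0]'

```text
time: 7.4
tool_pos: [0.5327, -0.0321, 0.0324]
orientation: [-3.072, -0.659, -0.001]
contact_force: [-9.2, 1.8, 18.7]
finger_gap: 0.0
```

>>> jog_arm --gripper '[0,0,0,0,0,0,0,0]' --pt "0 0 2.5" --pt "0 -2 2.5" --pt "0 -4 2.5" --pt "0 -6 2.5" --pt "0 -8 2.5" --pt "0 -10 2.5" --pt "0 -12 2.5" --pt "0 -13 2.5" --turn '[0,0,0,0,0,0,0,0]'

```text
time: 8.2
tool_pos: [0.5309, -0.0239, 0.0323]
orientation: [3.068, 0.653, 0.012]
contact_force: [1.7, -9.6, 13.7]
finger_gap: -0.0
```

```bash
cat >> h.py <<'E'
def dots(im,b=(300,165,360,215)):
    x0,y0,x1,y1=b
    big=cv2.resize(im[y0:y1,x0:x1],None,fx=4,fy=4,interpolation=cv2.INTER_CUBIC).astype(int)
    m=((big[...,2]-big[...,0])>50).astype(np.uint8)
    _,_,st,ce=cv2.connectedComponentsWithStats(m)
    k=[i for i in range(1,len(st)) if st[i,4]>8]
    return ((ce[k]+.5)/4-.5+[x0,y0]).round(2)
def look(robot,name,z=.054):
    s=robot.read_state();F=s['contact_force'];T=np.array([.540,-.0525,.061]);d=s['tool_pos']-T
    print(s['time'],s['tool_pos'].round(4),'F x,y,z station',(F@XH).round(1),(F@YH).round(1),F[2].round(1),'tcp from tail0',(d@XH*1e3).round(1),(d@YH*1e3).round(1))
    c=robot.capture('scene');p=dots(c['image']);W=ray(c,p,z)-T
    print(np.c_[p,W@XH*1e3,W@YH*1e3].round(1))
    cv2.imwrite(f'pics/{name}.png',cv2.resize(c['image'][160:225,280:370],None,fx=8,fy=8,interpolation=cv2.INTER_CUBIC))
E
python3 - <<'E'
from cell import robot
from h import *
look(robot,'s8')
c=robot.capture('scene');p=dots(cv2.imread('pics/scene0.png'));W=ray(c,p,.061)-np.array([.540,-.0525,.061]);print('start',np.c_[p,W@XH*1e3,W@YH*1e3].round(1))
E
```

```text
8.2 [ 0.5309 -0.0239  0.0323] F x,y,z station -9.5 2.4 13.7 tcp from tail0 29.8 -3.4
[[313.3 164.9 183.8 105.7]
 [303.2 186.1  96.6  65.4]
 [321.5 188.5 134.   15.5]
 [316.2 192.8 109.1  15.4]
 [328.5 194.6 133.6 -18.2]
 [323.2 199.1 108.5 -18.4]
 [318.  203.3  84.5 -18. ]]
start [[319.8 188.1 127.8  17.2]
 [314.4 192.5 102.5  17.1]
 [327.1 194.3 127.6 -17.1]
 [309.1 196.9  77.9  17.2]
 [321.5 198.6 102.5 -16.2]
 [316.2 203.3  77.2 -17.1]]
```

View pics/s8.png

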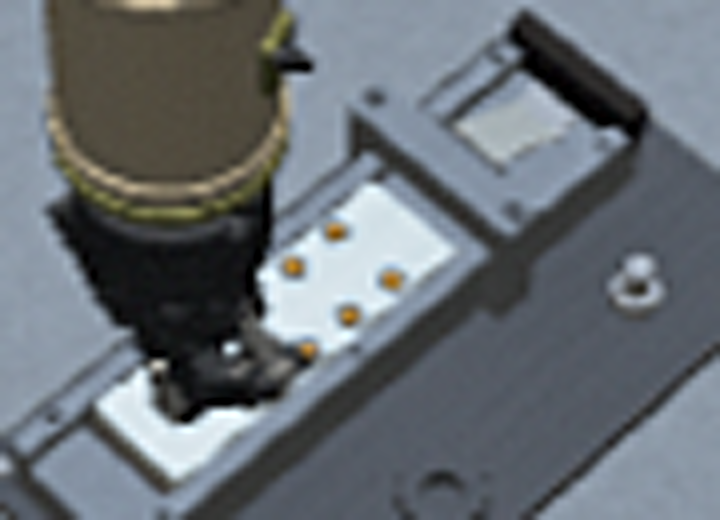

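>>> jog_arm --gripper '[0,0,0,0,0,0,0,0]' --pt "0 -5 3.5" --pt "0 -6 3.5" --pt "0 -8 3.5" --pt "0 -10 3.5" --pt "0 -12 3.5" --pt "0 -14 3.5" --pt "0 -16 3.5" --pt "0 -18 3.5" --turn '[0,0,0,0,0,0,0,0]'

```text
time: 9.1
tool_pos: [0.5283, -0.0131, 0.0323]
orientation: [3.063, 0.644, 0.026]
contact_force: [1.6, -15.7, 22.9]
finger_gap: 0.0
```

Run:
```python
from cell import robot
from h import *
look(robot,'s9')
```

```text
9.1 [ 0.5283 -0.0131  0.0323] F x,y,z station -15.0 5.0 22.9 tcp from tail0 40.7 -5.4
[[322.6 187.4 139.8  15.8]
 [317.3 191.8 114.6  15.6]
 [329.8 193.5 139.8 -18.1]
 [324.6 198.  114.6 -18.5]]
```

View pics/s9.png

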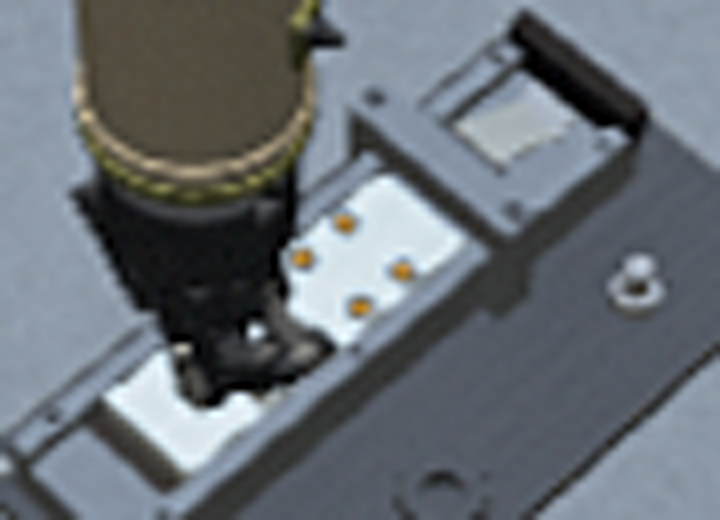

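Run:
```python
from cell import robot
from h import *
s=robot.read_state();R=Ro.from_rotvec(s['orientation']).as_matrix();T=np.array([.540,-.0525,.061])
print(R.round(4)); print('zaxis in station',R[:,2]@XH,R[:,2]@YH); go(s,s['tool_pos']+.05*XH+.004*YH-[0,0,.003])
```

```text
[[ 0.9152  0.4026  0.0182]
 [ 0.4028 -0.9152 -0.0074]
 [ 0.0137  0.0141 -0.9998]]
zaxis in station -0.014182341685024113 -0.013581190648427447
slide mm [ -4.3 -50.    2.2] tilt z [ 0.0182 -0.0074 -0.9998] toolx deg 23.76 turn -0.006
```

>>> jog_arm --gripper '[0,0,0,0,0,0,0,0,0,0]' --pt "0 -8 4" --pt "-1 -11 4" --pt "-1 -15 4" --pt "-2 -19 4" --pt "-2 -23 4" --pt "-3 -27 4" --pt "-3 -31 4" --pt "-4 -35 4" --pt "-4 -39 4" --pt "-4 -42 4" --turn '[0,0,0,0,0,0,0,0,0,0]'

```text
time: 10.15
tool_pos: [0.5144, 0.0188, 0.0323]
orientation: [3.059, 0.635, 0.045]
contact_force: [4.9, -16.0, 27.6]
finger_gap: -0.0001
```

Run:
```python
from cell import robot
from h import *
look(robot,'s10')
s=robot.read_state();go(s,s['tool_pos']+.04*XH-[0,0,.003])
```

```text
10.15 [0.5144 0.0188 0.0323] F x,y,z station -16.6 2.1 27.6 tcp from tail0 75.5 -5.8
[[324.6 185.8 149.2  15.9]
 [332.  191.9 149.6 -18.8]]
slide mm [ -0.5 -40.1   2.1] tilt z [ 0.0316 -0.0108 -0.9994] toolx deg 23.48 turn -0.011
```

View pics/s10.png

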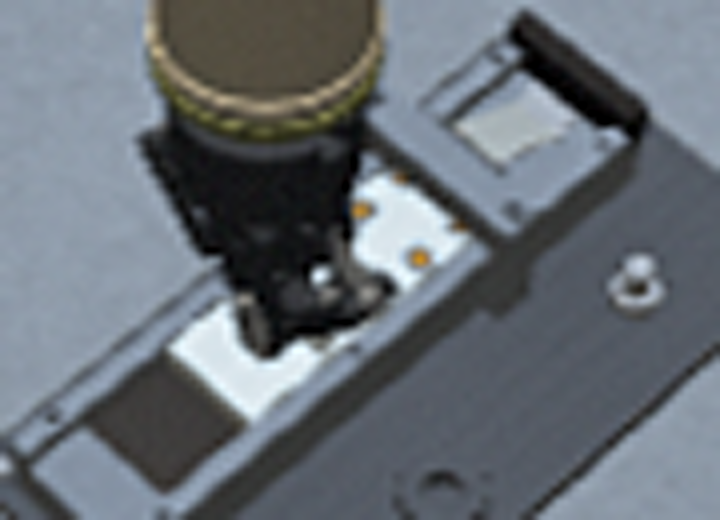

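>>> jog_arm --gripper '[0,0,0,0,0,0,0,0,0,0]' --pt "-2 -9 4" --pt "-3 -13 4" --pt "-3 -17 4" --pt "-3 -21 4" --pt "-3 -25 4" --pt "-3 -29 4" --pt "-3 -33 4" --pt "-3 -37 4" --pt "-3 -41 4" --pt "-3 -45 4" --turn '[0,0,0,0,0,0,0,0,0,0]'

```text
time: 11.2
tool_pos: [0.5014, 0.0492, 0.0324]
orientation: [3.052, 0.617, 0.064]
contact_force: [4.1, -33.1, 36.9]
finger_gap: 0.0
```

Run:
```python
from cell import robot
from h import *
look(robot,'s11')
s=robot.read_state();go(s,s['tool_pos']+.02*XH-[0,0,.003])
```

```text
11.2 [0.5014 0.0492 0.0324] F x,y,z station -31.9 9.8 36.9 tcp from tail0 108.6 -6.3
[[344.  181.9 208.  -18.9]]
slide mm [ -0.5 -20.1   2.3] tilt z [ 0.0452 -0.018  -0.9988] toolx deg 22.94 turn -0.02
```

View pics/s11.png

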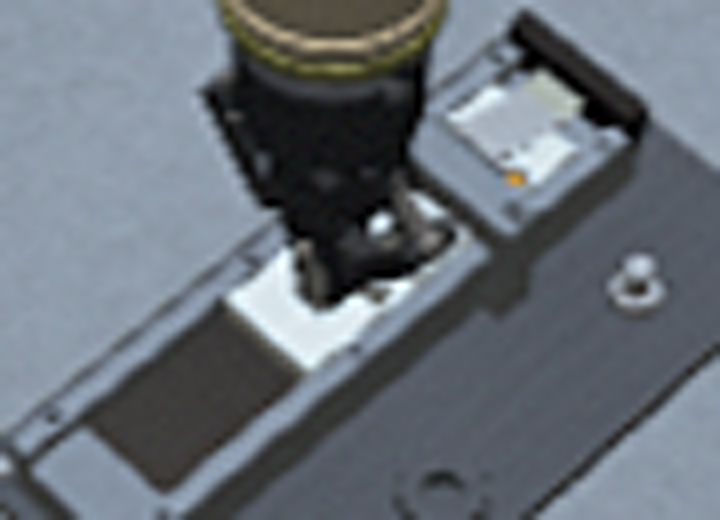

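>>> jog_arm --gripper '[0,0,0,0,0,0,0,0,0]' --pt "0 -12 3" --pt "0 -14 3" --pt "0 -16 3" --pt "0 -18 3" --pt "0 -20 3" --pt "0 -22 3" --pt "0 -24 3" --pt "0 -26 3" --pt "0 -27 3" --turn '[0,0,0,0,0,0,0,0,0]'

```text
time: 12.15
tool_pos: [0.496, 0.0618, 0.0325]
orientation: [3.045, 0.597, 0.073]
contact_force: [-3.4, -41.4, 41.2]
finger_gap: -0.0002
```

Run:
```python
from cell import robot
from h import *
look(robot,'s12')
s=robot.read_state();go(s,s['tool_pos']+.02*XH-[0,0,.003])
```

```text
12.15 [0.496  0.0618 0.0325] F x,y,z station -36.4 19.9 41.2 tcp from tail0 122.3 -6.5
[[346.8 179.4 222.2 -18.6]]
slide mm [ -0.8 -20.1   2. ] tilt z [ 0.0533 -0.0281 -0.9982] toolx deg 22.24 turn -0.032
```

View pics/s12.png

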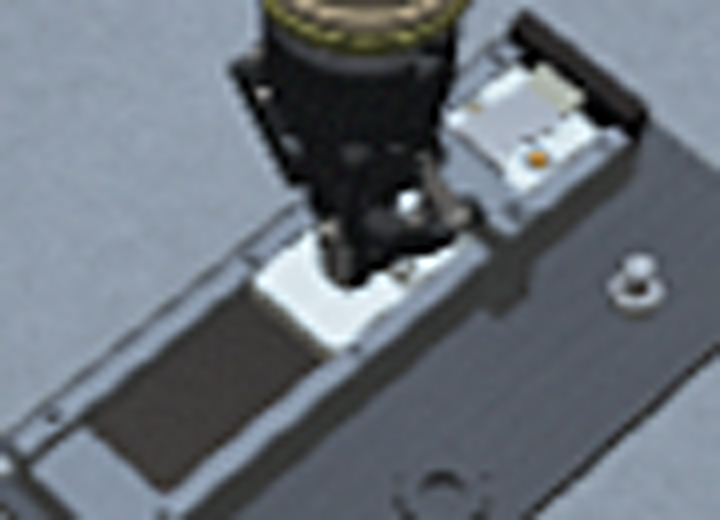

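>>> jog_arm --gripper '[0,0,0,0,0,0,0]' --pt "-2 -11 2.5" --pt "-2 -12 2.5" --pt "-2 -14 2.5" --pt "-2 -16 2.5" --pt "-2 -18 2.5" --pt "-2 -19 2.5" --pt "-2 -19 2.5" --turn '[-0.01,-0.02,-0.03,-0.03,-0.03,-0.03,-0.03]'

```text
time: 12.9
tool_pos: [0.4933, 0.0686, 0.0327]
orientation: [3.029, 0.625, 0.085]
contact_force: [4.2, -32.6, 27.1]
finger_gap: 0.0001
```

Run:
```python
from cell import robot
from h import *
look(robot,'s13')
s=robot.read_state();go(s,s['tool_pos']+.02*XH-[0,0,.003])
```

```text
12.9 [0.4933 0.0686 0.0327] F x,y,z station -31.5 9.5 27.1 tcp from tail0 129.6 -6.8
[[340.8 172.  230.4  17.2]
 [348.3 178.1 230.2 -18.5]
 [343.6 182.  206.7 -18.4]]
slide mm [ -0.4 -20.1   1.8] tilt z [ 0.0636 -0.0358 -0.9973] toolx deg 23.38 turn -0.013
```

View pics/s13.png

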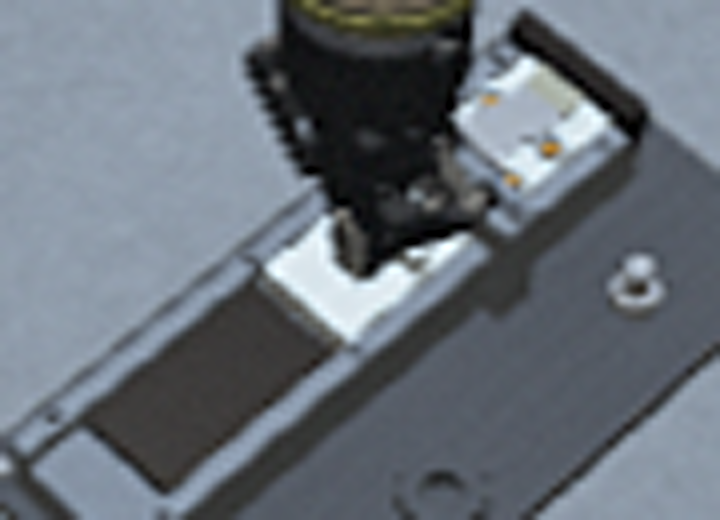

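>>> jog_arm --gripper '[0,0,0,0,0]' --pt "-1 -12 2" --pt "-1 -14 2" --pt "-1 -16 2" --pt "-1 -18 2" --pt "-1 -18 2" --turn '[-0.01,-0.01,-0.01,-0.01,-0.01]'

```text
time: 13.45
tool_pos: [0.4935, 0.0684, 0.033]
orientation: [3.014, 0.612, 0.099]
contact_force: [16.3, -51.2, 16.6]
finger_gap: -0.0003
```

Run:
```python
from cell import robot
from h import *
look(robot,'s14')
s=robot.read_state();go(s,s['tool_pos']-.003*XH-[0,0,.000]);go(s,s['tool_pos']-.003*XH+[0,0,.06])
```

```text
13.45 [0.4935 0.0684 0.033 ] F x,y,z station -53.4 6.0 16.6 tcp from tail0 129.3 -6.9
[[340.8 172.  230.4  17.2]
 [348.3 178.1 230.  -18.6]
 [343.6 182.  206.7 -18.4]]
slide mm [0.1 3.  0.2] tilt z [ 0.0759 -0.0498 -0.9959] toolx deg 23.06 turn -0.018
slide mm [  3.1   7.5 -59.5] tilt z [ 0.0759 -0.0498 -0.9959] toolx deg 23.06 turn -0.018
```

View pics/s14.png

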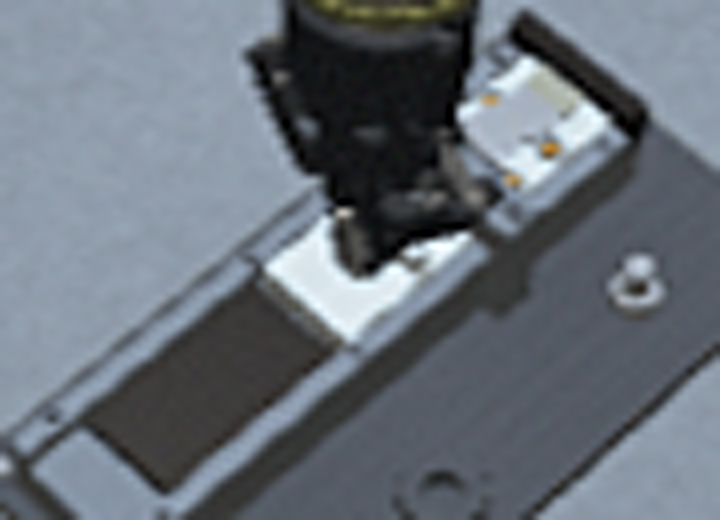

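>>> jog_arm --gripper '[0,0,0,0,0,0,0,0,0,0]' --pt "0 0 0" --pt "0 1 0" --pt "0 2 0" --pt "0 3 -1" --pt "0 4 -4" --pt "1 4 -10" --pt "1 5 -20" --pt "2 6 -35" --pt "3 8 -60" --pt "5 9 -90" --turn '[0,0,0,0,0,0,0,0,0,0]'

```text
time: 14.5
tool_pos: [0.494, 0.0664, 0.1244]
orientation: [3.014, 0.612, 0.097]
contact_force: [0.3, -0.9, 0.6]
finger_gap: 0.0001
```

Run:
```python
from cell import robot
from h import *
look(robot,'s15')
s=robot.read_state();print(go(s,[.40,.33,.2]))
```

```text
14.5 [0.494  0.0664 0.1244] F x,y,z station -1.0 0.1 0.6 tcp from tail0 127.3 -6.5
[[340.8 172.  230.4  17.2]
 [348.4 178.1 230.1 -18.6]
 [343.7 182.  206.8 -18.5]]
slide mm [  17.5 -273.7  -90.2] tilt z [ 0.082  -0.0474 -0.9955] toolx deg 23.05 turn -0.018
None
```

View pics/s15.png

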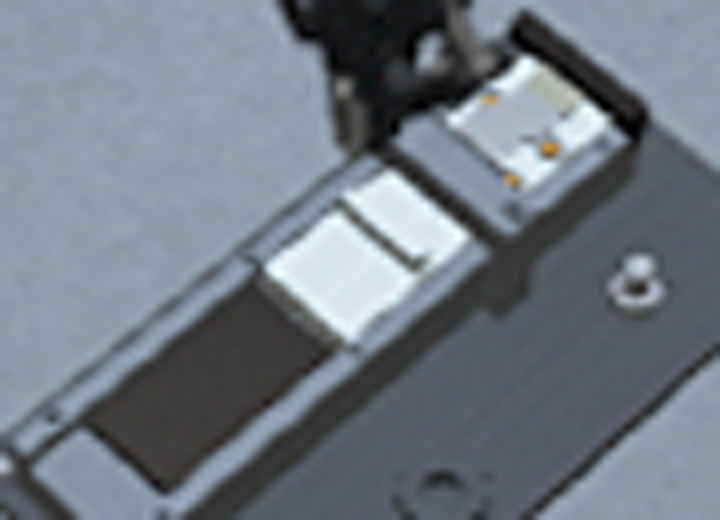

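>>> jog_arm --gripper '[0,0,0,0,0,0,0,0,0,0]' --pt "0 0 -20" --pt "2 -10 -50" --pt "4 -35 -80" --pt "7 -70 -90" --pt "10 -110 -90" --pt "12 -150 -90" --pt "14 -190 -90" --pt "16 -220 -90" --pt "17 -240 -90" --pt "17 -250 -90" --turn '[0,0,0,0,0,0,0,0,0,0]'

```text
time: 15.55
tool_pos: [0.4074, 0.3102, 0.2019]
orientation: [3.015, 0.617, 0.11]
contact_force: [-0.1, 0.5, 0.3]
finger_gap: 0.0004
```

Run:
```python
from cell import robot
from h import *
look(robot,'s16')
c=robot.capture('top');cv2.imwrite('pics/top16.png',cv2.resize(c['image'][150:270,210:360],None,fx=5,fy=5,interpolation=cv2.INTER_CUBIC))
sc=robot.capture('scene')
# rest far corners guess: project station points at up/down heights
T=np.array([.540,-.0525,0])-.0015*YH
for nm,st in (('z47',.047),('z40',.040)):
    X=np.array([T+(sx+79)*1e-3*XH+sy*1e-3*YH+[0,0,st] for sx,sy in((-80,26),(-80,-26),(16,26),(16,-26))])
    print(nm,'scene8',((proj(sc,X)-[280,160])*8).round().tolist(),'top5',((proj(c,X)-[210,150])*5).round().tolist())
```

```text
15.55 [0.4074 0.3102 0.2019] F x,y,z station 0.5 -0.1 0.3 tcp from tail0 385.2 -27.1
[[340.8 172.  230.4  17.2]
 [348.3 178.1 230.2 -18.5]
 [343.6 182.  206.6 -18.4]]
z47 scene8 [[81.0, 417.0], [169.0, 497.0], [250.0, 279.0], [338.0, 354.0]] top5 [[626.0, 274.0], [583.0, 196.0], [476.0, 351.0], [435.0, 271.0]]
z40 scene8 [[82.0, 426.0], [170.0, 505.0], [250.0, 288.0], [338.0, 363.0]] top5 [[625.0, 277.0], [583.0, 199.0], [477.0, 353.0], [435.0, 274.0]]
```

View pics/s16.png

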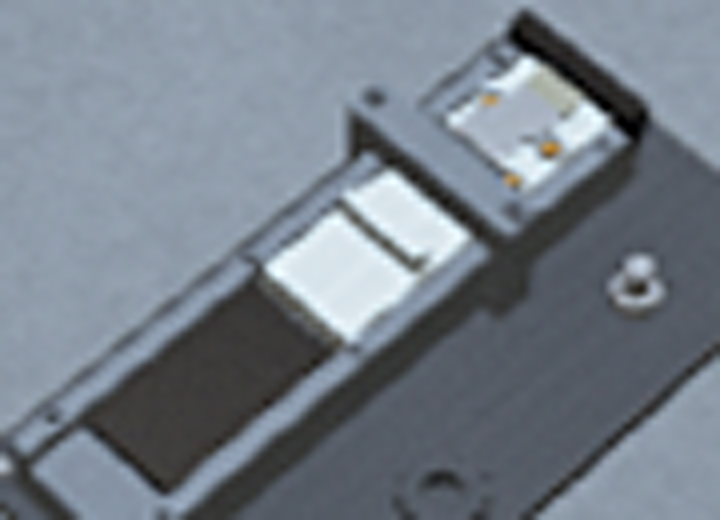

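View pics/top16.png

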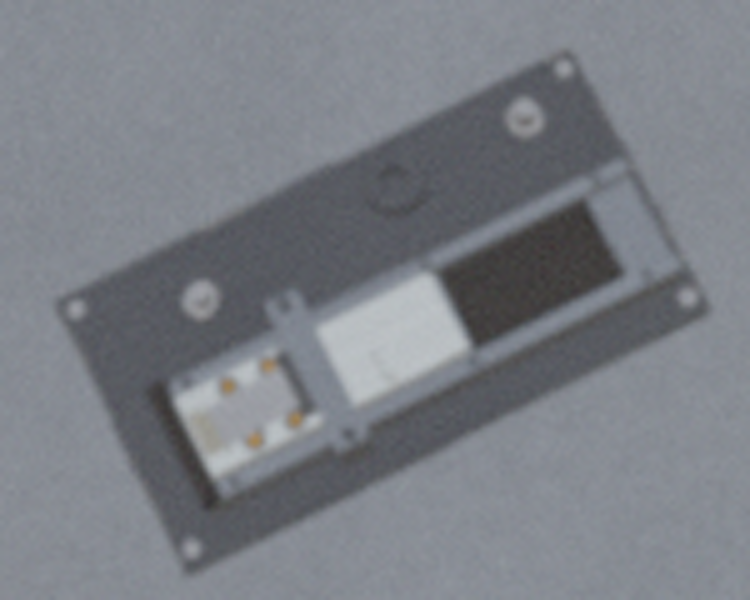

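Run:
```python
import cv2,numpy as np
a=[cv2.imread(f'pics/{n}.png')[230:390,180:380] for n in('s11','s12','s14','s16')]
cv2.imwrite('pics/cmp.png',cv2.resize(np.vstack([np.hstack(a[:2]),np.hstack(a[2:])]),None,fx=1.8,fy=1.8,interpolation=cv2.INTER_CUBIC))
b=[cv2.imread(f'pics/{n}.png')[390:520,0:220] for n in('s12','s16')]
cv2.imwrite('pics/cmp2.png',cv2.resize(np.hstack(b),None,fx=1.8,fy=1.8))
```

```text
(no output)
```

View pics/cmp.png

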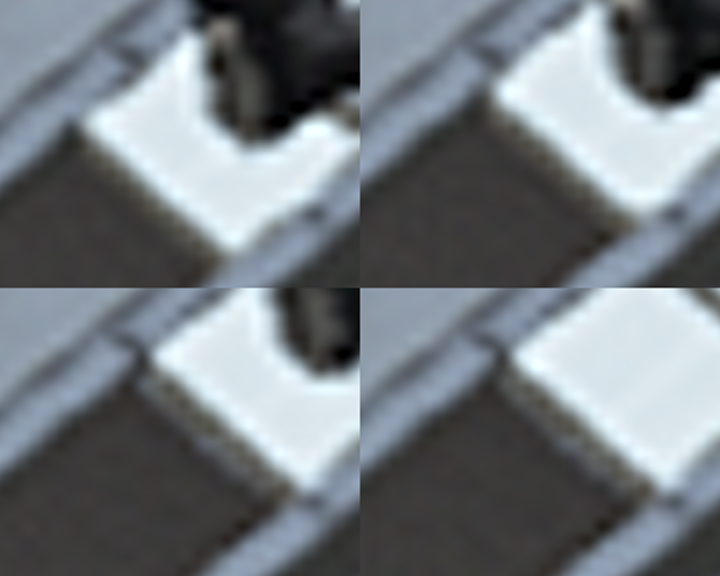

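View pics/cmp2.png

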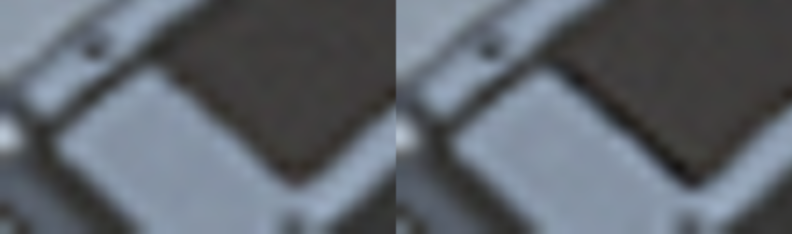

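The black rear face of the rest now shows, and it didn't while the slide was pressed flush, so the rest has popped up. The dots haven't moved since the stall. I'm handing the job in.

Run:
```python
from cell import robot
print(robot.sign_off(), robot.read_state()['time'])
```

```text
the job is handed in; nothing more can be done
the job is handed in; nothing more can be done
```

The slide is loaded: I pressed it flush with the shut fingertips, pushed it on its rib under the crossbar and leaf spring to the end stop, then lifted the hand clear. I handed the job in at about 15.7 s.

**Last checks**
- **Home:** the slide stalled against the stop. The push force rose to 53 N while the slide's dots did not move. Both views show the nose at the stop, and it stayed there after I backed off.
- **Rest:** it is up behind the tail. Its dark rear face is visible now and was not while the slide was pressed flush.
- **Hand and bystanders:** the hand is clear with about 0 N on it. The two bolts and the ring looked unmoved in the station view. I did not check the other bystanders separately at the end; the hand's path stayed away from them.

**What disagreed**
- **Fingertip height:** the tips touched the slide when the reported tool point was at about 40 mm, about 20 mm lower than expected. I went by force and image instead.
- **Press and tilt:** the press force peaked at about 41 N through the fingertips. The tool tilted about 5° under load, and the wrist force stayed well under 120 N.
- **Travel:** the dots showed about 102 mm of travel, against about 98 mm estimated from the first pictures. I put this down to calibration error.

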